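# Weigh the tall jar on the steelyard scale

### The arm

A 6-joint arm with a two-finger parallel gripper is mounted at the origin on the work surface. World frame = base frame: x ahead of the robot, y to its left, z up, the work surface at z = 0. Lengths are in m, angles in rad, forces in N, time in s.
With the tool pointing down it reaches from about 0.35 to 0.8 m from the base axis. Payload 7.3 kg.
Tool frame: the origin (TCP) lies on the centre line of the jaws, within the pads' length; the fingertips stand 25 mm ahead of it and the grasp point (between the pads) lies 6 mm ahead of it; z points along the fingers, y is the line along which they close (so a half turn about z gives the same grasp; the last joint's range is limited). The gripper opens to 85 mm and grips with 20 to 120 N. Pads are 22 mm wide; open, the fingers measure 114 mm over their backs; the gripper's body (76 mm by 85 mm) begins 54 mm behind the grasp point. The pads swing forward as they close: fully open they stand 13 mm farther back than shut.
Start: joints at [1.123, 0.342, 1.524, -0, 1.275, -0.146], TCP at [0.156, 0.501, 0.256] pointing down, gripper open.
Joint ranges: [-2.53, 2.53], [-0.77, 2.02], [0.04, 2.7], [-1, 4.14], [0.28, 2.66], [-3.11, 3.11]. Speed limits (rad/s): [2.57, 2.57, 3.14, 3.14, 3.14, 3.14].

### API

Orientations are given as a unit quaternion [x, y, z, w].
In Python, from station import state, cams, order gives the robot as it stands.
- The arm moves only by the tool arm_command, never from a script. Its argument "motion" is a list of rows, each a list of 3 entries, a list of its own where there are three numbers: the finger opening in mm, from 0 to 85.4, then the shift along the tool's x, y, z in units of 0.1 m (1.0 is 0.1 m), then the turn, a rotation vector about the tool's x, y, z in units of 90 degrees (1.0 is 90 degrees). A call has 1 to 12 rows; each row is the pose to reach, as a shift and turn from the pose commanded when the call began, along the tool's axes at that moment; what a row does not reach only later rows make up. A row lasts 1/8 s, in which the tool goes at most 62.5 mm and 10.7 degrees, less where a joint would pass 70% of its speed; a pose out of reach is approached as far as the arm can. A call with a number of a shift or a turn outside -1 to 1 is refused whole. A call with a gripper value outside its range is refused whole. The fingers move at their own pace and stop on an object; the grip force is fixed at half the most. Time passes only in rows, so rows that repeat a pose let the fingers close. It gives the time, the measured TCP pose, the force, the opening and the grip force at its end, in the units of the state.
- state(): the state, without advancing time (a new reading comes with each control period).
- cams.read_camera(name): name is "scene" or "side" or "wrist"; returns (picture, depth): 420x560x3 uint8, red, green, blue; 420x560 float32, m along the optical axis (not along the pixel's ray), 0 where there is no reading.
- cams.camera_info(name): a dict with "camera_matrix" (3x3 intrinsics, pixels), "R" (3x3) and "t" (3): a world point X has camera coordinates R X + t; the wrist camera has in their place "tool_from_camera" (4x4, takes a point from camera to tool coordinates, whose origin is the TCP and whose axes are the flange's). Camera axes: x right, y down, z forward; pixel columns grow to the right and rows downward; lengths in m; the calibration is good to about 2 mm. A picture is of the moment at which its call begins: read the wrist's pose just before it. camera_info takes no time and is no camera call.
- order.job_done(): hands the job in; it is judged then, once.
The state is a dict: "time_s": time; "joint_pos": joint angles; "dq": joint speeds; "joint_torque": joint torques, N m; "tool_pos": TCP position; "tcp_rot": TCP orientation; "ft_force": force on the tool from outside, world axes, zero at the start; "moment": the same for the moment, N m; "opening": opening from 0.0 (shut) to 1.0 (fully open); "grasp_force": force on a finger pad.
Only numpy, scipy, OpenCV 4.12 (cv2) and the standard library are available. Lean on these libraries where they do the work, as an engineer would, in place of code of your own. Each camera call takes 0.05 s, during which the arm holds its last target. There are 200 camera calls.

### The job

Weigh the tallest of the three jars: take it from the lazy Susan and set it gently and upright in the middle of the scale's round pan. Then, with a light fingertip and without pinching or shoving, push the poise notch by notch along the beam until the pointer at the beam's end, left quite free, comes to rest at the centre mark between the two bars. Leave the other things where they stand.

Things in the scene. Friction and masses are not known exactly. Their poses are not given: they have to be found in the camera images.
- jar_tall_center (a point): the tallest of the three glass jars on the lazy Susan (the one to weigh), 50 mm in diameter and 90 mm tall with a steel twist cap; this point is its centre, 45 mm above its underside; its z axis is up. It weighs 0.2 to 0.4 kg, never the same
- jar_mid_center (a point): the middle jar, 54 mm in diameter and 68 mm tall; bystander; its centre
- jar_squat_center (a point): the lowest jar, 60 mm in diameter and 52 mm tall; bystander; its centre
- susan: round bamboo lazy Susan, 290 mm across, its top 30 mm above the sideboard; it turns about its middle, with slight friction; origin at its centre on the sideboard
- tong: steel sugar tong lying in the middle of the lazy Susan between the jars, 100 mm long, 34 mm wide, 6 mm high; bystander
- stand: fixed stand of the steelyard scale; origin on the sideboard below the fulcrum, which is 100 mm up. In its frame the beam lies along y: long arm with the poise to -y, pan at y = +110 mm. At y = -262 mm, on the beam's -x side, stands a white index plate 34 mm wide, 150 mm tall. Base plate 100 x 240 mm
- beam: steel beam, 12 mm wide, 16 mm high, notched on top; origin on its axis at the fulcrum; y points along it to the pan. It rocks 0.12 rad either way about the stand's x axis and comes to rest in about 1 s when free. Beam, poise and pan must never take over 15 N from the fingers: a pinch is too much, and so is a brisk push (0.15 m/s)
- pan_top (a point): middle of the flat top of the steel pan, 100 mm in diameter, on a soft cushion (2 N/mm, 8 mm). It stays level and moves 13 mm up or down as the beam rocks: highest when empty, lowest (about 105 mm above the sideboard) with the jar on it and the poise near the fulcrum. Where the jar stands on it does not alter the balance. Press the jar on it with less than 20 N
- poise_tab (a point): brass poise: saddle 28 mm long (along the beam), 34 mm wide, with upright tab to push on, 10 mm thick, 34 mm wide; this point is mid-tab, 50 mm above the beam's axis, 24 mm above the saddle, 18 mm below the tab's top. Slides 50 to 195 mm from the fulcrum, starting near it. Notches are 8 mm apart; a sprung pawl yields to about 3 to 6 N. A touching finger holds the beam; let go to read the pointer
- pointer_tip (a point): tip of the pointer at the end of the long arm, 262 mm from the fulcrum. Above the mark: pan side too heavy, poise must go farther out; below: poise too far out. Far from balance (which lies 75 to 165 mm out) it rests at its stops, 31 mm above or below; nearer, each notch (8 mm) of the poise moves it about 9 mm
- centre_mark (a point): fixed centre line on the white index plate, between two small bars 10 mm above and below it; the pointer is centred when its tip is level with this point
- plate: ceramic dessert plate with blue pattern, 164 mm across, 15 mm high; bystander; origin under its centre
- mould: red plastic maamoul mould standing upright with its plunger on top, 64 mm across, 96 mm tall; bystander; origin under its centre
- cup: white cup, 64 mm across, 55 mm tall; bystander; origin under its centre
- bowl: white bowl, 100 mm across, 50 mm tall; bystander; origin under its centre

How it is judged:
On the way, in this order (a step that is already met when the one before it is completed fails the run):
1. the tall jar stands on the pan, let go (horizontal distance between jar_tall_center and pan_top below 0.025 m and z of jar_tall_center in the frame of pan_top below 0.05 m and angle between jar_tall_center's own z axis and vertical below 0.15 rad and contact force between the fingers and jar_tall below 0.05 N), for 0.2 s.
2. the pointer rests at the centre mark with nothing touching the scale (z of pointer_tip in the frame of centre_mark between -0.0075 and 0.0075 m and contact force between the fingers and beam below 0.02 N and angular speed of beam below 0.03 rad/s), for 0.3 s.
At the end, for the whole second after the job is handed in: The tall jar stands upright on the pan within 25 mm of its middle, and the free pointer is at rest within 7.5 mm of the height of the centre mark (horizontal distance between jar_tall_center and pan_top below 0.025 m and z of jar_tall_center in the frame of pan_top below 0.05 m and angle between jar_tall_center's own z axis and vertical below 0.15 rad and z of pointer_tip in the frame of centre_mark between -0.0075 and 0.0075 m and angular speed of beam below 0.03 rad/s); the robot touches nothing.
It fails at once if the fingers loaded the beam, poise or pan with more than 15 N (contact force between the fingers and beam above 15 N).
It fails at once if the jar was pressed on the pan with more than 20 N (contact force between jar_tall and beam above 20 N).
It fails at once if another jar was moved by more than 40 mm (distance of any of jar_mid_center, jar_squat_center from where it was at the start of the episode above 0.04 m).
It fails at once if a bystander on the sideboard or the tong was moved by more than 40 mm (distance of any of plate, mould, cup, bowl, tong from where it was at the start of the episode above 0.04 m).
It also fails if it takes over 72 s, if anything falls off the work surface, if the arm or the gripper's body presses on something with over 40 N, if the wrist force passes 120 N, or if a joint passes its speed limit or range.

## Working session

There is one attempt and no reset: what is moved stays moved. The work goes in short steps, Python scripts to look and compute and a tool call to move; the robot and the scene stay as the last step left them, time stands still between calls to the robot, and variables do not carry over. Pictures are saved under pics/ and viewed, at most 10 in all, crops included, and the job is handed in when it is done.

Besides the shell and the picture viewer there is one more tool, called by a JSON object that holds its "method" and its "body". arm_command: Moves the arm, as the interface text tells. Its arguments: {"type":"object","properties":{"motion":{"type":"array"}},"required":["motion"]}

```bash
mkdir -p pics; cat > h.py <<'E'
import numpy as np, cv2
from station import state, cams, order
from scipy.spatial.transform import Rotation as Rn
def grab(n):
    s=state(); im,d=cams.read_camera(n); I=cams.camera_info(n); K=np.array(I["camera_matrix"])
    if n=="wrist":
        T=np.array(I["tool_from_camera"]); W=np.eye(4); W[:3,:3]=Rn.from_quat(s["tcp_rot"]).as_matrix(); W[:3,3]=s["tool_pos"]; M=W@T
    else:
        M=np.eye(4); R=np.array(I["R"]); M[:3,:3]=R.T; M[:3,3]=-R.T@np.array(I["t"])
    return im,d,K,M
def cloud(d,K,M):
    v,u=np.mgrid[:d.shape[0],:d.shape[1]]
    P=np.stack([(u-K[0,2])/K[0,0]*d,(v-K[1,2])/K[1,1]*d,d],-1)@M[:3,:3].T+M[:3,3]
    P[d==0]=np.nan; return P
def ray(u,v,K,M,z):
    r=M[:3,:3]@np.linalg.solve(K,[u,v,1]); o=M[:3,3]; return o+r*(z-o[2])/r[2]
E
python3 - <<'E'
from h import *
s=state(); print(s)
for n in ["scene","side"]:
    im,d,K,M=grab(n); cv2.imwrite(f"pics/{n}.png",cv2.cvtColor(im,cv2.COLOR_RGB2BGR)); np.savez(f"{n}.npz",im=im,d=d,K=K,M=M); print(n,K[0,0],M.round(3).tolist(),(d>0).mean())
E
```

```text
{'time_s': 0.0, 'joint_pos': array([ 1.12300270e+00,  3.42721732e-01,  1.52501219e+00,  2.36633142e-05,
        1.27539115e+00, -1.45963690e-01]), 'dq': array([-0.00096706,  0.00112055,  0.00025277, -0.00034729, -0.00145127,
        0.00018143]), 'joint_torque': array([-1.02032449e-03, -4.33680224e+01, -2.46010959e+01, -3.32882455e-04,
        7.91095459e-03, -9.23477444e-06]), 'tool_pos': array([0.1558636 , 0.50095575, 0.25562813]), 'tcp_rot': array([ 1.50346133e-01,  9.88633124e-01, -7.29379711e-04, -2.34965703e-04]), 'ft_force': array([-0.17781317,  0.50117174,  0.17662452]), 'moment': array([ 0.0660685 ,  0.00598931, -0.02106282]), 'grasp_force': 0.0, 'opening': 0.9995364492594073}
scene 530.2727049724162 [[0.024, 0.564, -0.825, 1.701], [0.999, 0.005, 0.033, 0.029], [0.023, -0.826, -0.564, 0.889], [0.0, 0.0, 0.0, 1.0]] 0.9960204081632653
side 532.3229788454497 [[-0.93, -0.262, 0.258, 0.244], [-0.367, 0.7, -0.612, 0.791], [-0.02, -0.664, -0.748, 1.006], [0.0, 0.0, 0.0, 1.0]] 0.9961267006802721
```

View pics/scene.png

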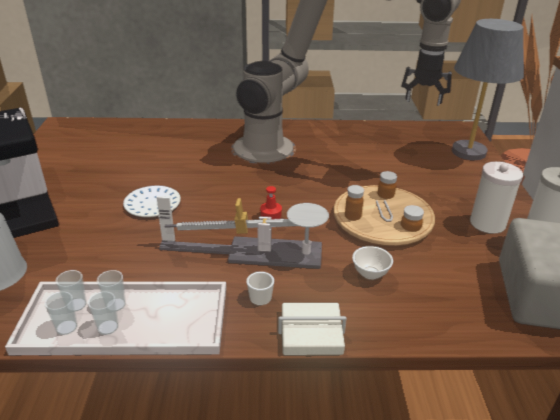

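View pics/side.png

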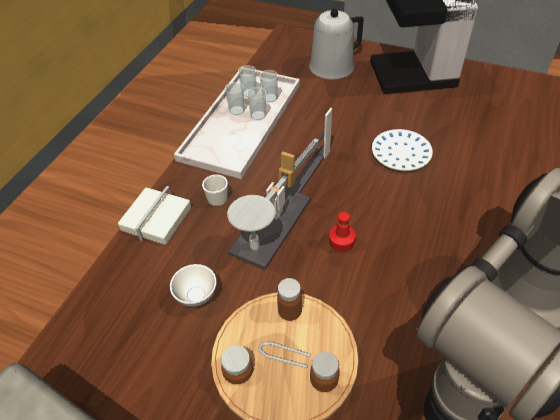

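The scene view shows the tall jar at (355,200), pan at (308,215), poise at (240,217) and index plate at (166,218). In the side view the tall jar's cap is at (289,287), pan at (250,214), poise tab at (288,160) and plate at (328,135).

```bash
python3 - <<'E'
from h import *
for n,boxes in {"scene":{"tall":(345,365,182,222),"mid":(376,400,170,200),"sq":(400,426,203,232),"pan":(285,330,203,230),"poise":(230,250,197,236),"index":(155,176,193,245),"beam":(172,300,215,235),"fork":(255,272,215,252)},
 "side":{"tall":(274,304,277,320),"mid":(308,342,350,392),"sq":(218,254,342,384),"pan":(225,276,198,228),"poise":(278,296,150,188),"index":(322,334,108,160),"beam":(290,322,140,180)}}.items():
    f=np.load(n+".npz"); im=f["im"]; P=cloud(f["d"],f["K"],f["M"]); hsv=cv2.cvtColor(im,cv2.COLOR_RGB2HSV)
    for k,(a,b,c,e) in boxes.items():
        p=P[c:e,a:b].reshape(-1,3); h=hsv[c:e,a:b].reshape(-1,3).astype(int)
        grey=h[:,1]<60; z=p[:,2]
        m={"tall":grey&(z>.108),"mid":grey&(z>.088),"sq":grey&(z>.07),"pan":grey&(z>.09),"poise":(h[:,0]>15)&(h[:,0]<32)&(h[:,1]>110)&(z>.08),"index":grey&(h[:,2]>130)&(z>.02),"beam":(z>.06)&grey,"fork":(z>.06)}[k]
        q=p[m]
        if len(q)<5: print(n,k,len(q));continue
        print(n,k,len(q),"med",np.median(q,0).round(4),"lo",np.percentile(q,3,axis=0).round(4),"hi",np.percentile(q,97,axis=0).round(4))
        if k in("tall","pan"):
            zz=np.percentile(q[:,2],60); t=q[abs(q[:,2]-zz)<.006]; print("   top",((t.min(0)+t.max(0))/2).round(4),(t.max(0)-t.min(0)).round(4))
        if k=="beam": print("   fit x=a*y+b",np.polyfit(q[:,1],q[:,0],1).round(4))
E
```

```text
scene tall 163 med [0.4752 0.2612 0.1192] lo [0.4491 0.243  0.1093] hi [0.4921 0.281  0.1229]
   top [0.4697 0.2619 0.1197] [0.0513 0.042  0.011 ]
scene mid 150 med [0.3627 0.3754 0.0976] lo [0.3344 0.3559 0.0885] hi [0.3801 0.3964 0.1011]
scene sq 230 med [0.5214 0.4166 0.0814] lo [0.4942 0.3947 0.0712] hi [0.5413 0.4417 0.0854]
scene pan 849 med [0.6112 0.1193 0.1322] lo [0.5655 0.0727 0.103 ] hi [0.656  0.1663 0.1357]
   top [0.6115 0.1228 0.1323] [0.1076 0.101  0.0104]
scene poise 287 med [ 0.6096 -0.0477  0.1179] lo [ 0.5844 -0.059   0.0834] hi [ 0.6144 -0.0334  0.1606]
scene index 427 med [ 0.5612 -0.2452  0.0888] lo [ 0.5565 -0.2615  0.0234] hi [ 0.5664 -0.229   0.1497]
scene beam 1008 med [ 0.599  -0.0158  0.0928] lo [ 0.5788 -0.2099  0.0705] hi [0.6348 0.094  0.133 ]
   fit x=a*y+b [0.1307 0.6072]
scene fork 323 med [0.6144 0.0124 0.0946] lo [ 0.5874 -0.0082  0.0627] hi [0.6207 0.0301 0.1083]
side tall 402 med [0.4682 0.2667 0.1202] lo [0.4492 0.2435 0.1108] hi [0.4879 0.2842 0.1234]
   top [0.4686 0.263  0.1197] [0.0437 0.0445 0.0095]
side mid 557 med [0.354  0.38   0.0981] lo [0.3338 0.3581 0.091 ] hi [0.3746 0.3997 0.1015]
side sq 650 med [0.5139 0.4224 0.0822] lo [0.4913 0.3983 0.0729] hi [0.5377 0.4442 0.0856]
side pan 1244 med [0.6127 0.1219 0.1331] lo [0.5683 0.0774 0.1296] hi [0.6583 0.1624 0.1365]
   top [0.6136 0.1219 0.1332] [0.1037 0.0998 0.0107]
side poise 387 med [ 0.5912 -0.0446  0.1242] lo [ 0.579  -0.0531  0.0852] hi [ 0.6109 -0.0297  0.162 ]
side index 173 med [ 0.5595 -0.2337  0.0963] lo [ 0.5569 -0.2576  0.0316] hi [ 0.5641 -0.2261  0.1519]
side beam 224 med [ 0.5841 -0.1423  0.0859] lo [ 0.5752 -0.2044  0.0702] hi [ 0.593  -0.0859  0.0965]
   fit x=a*y+b [0.0918 0.5973]
```

{"method": "arm_command", "body": {"motion": [[85, [-0.46, -0.17, 0], [0, 0, 0]], [85, [-0.92, -0.34, 0], [0, 0, 0]]]}}

```text
time_s: 0.35
tool_pos: [0.2341, 0.4408, 0.2559]
tcp_rot: [0.149, 0.989, -0.0, -0.0]
ft_force: [-0.3, 0.0, -0.4]
opening: 0.993
grasp_force: 0.0
```

{"method": "arm_command", "body": {"motion": [[85, [-0.46, -0.17, 0], [0, 0, 0]], [85, [-0.92, -0.34, 0], [0, 0, 0]]]}}

```text
time_s: 0.6
tool_pos: [0.3124, 0.3805, 0.256]
tcp_rot: [0.15, 0.989, -0.0, -0.0]
ft_force: [0.5, -0.3, -0.3]
opening: 0.994
grasp_force: 0.0
```

{"method": "arm_command", "body": {"motion": [[85, [-0.46, -0.17, 0], [0, 0, 0]], [85, [-0.92, -0.34, 0], [0, 0, 0]]]}}

```text
time_s: 0.85
tool_pos: [0.3902, 0.3207, 0.2561]
tcp_rot: [0.15, 0.989, -0.0, -0.0]
ft_force: [0.8, 0.0, 0.8]
opening: 0.997
grasp_force: 0.0
```

{"method": "arm_command", "body": {"motion": [[85, [-0.46, -0.17, 0], [0, 0, 0]], [85, [-0.92, -0.34, 0], [0, 0, -0.064]], [85, [-0.92, -0.34, 0], [0, 0, -0.128]], [85, [-0.92, -0.34, 0], [0, 0, -0.128]], [85, [-0.92, -0.34, 0], [0, 0, -0.128]]]}}

```text
time_s: 1.48
tool_pos: [0.4665, 0.2623, 0.2561]
tcp_rot: [0.051, 0.999, -0.0, -0.0]
ft_force: [-0.3, -0.3, 0.8]
opening: 0.996
grasp_force: 0.0
```

{"method": "arm_command", "body": {"motion": [[85, [-0.02, 0, 0.4], [0, 0, 0]], [85, [-0.02, 0, 0.8], [0, 0, 0]], [85, [-0.02, 0, 0.95], [0, 0, 0]]]}}

```text
time_s: 1.85
tool_pos: [0.4675, 0.262, 0.1594]
tcp_rot: [0.05, 0.999, -0.001, -0.002]
ft_force: [-0.2, 0.5, 0.7]
opening: 0.997
grasp_force: 0.0
```

{"method": "arm_command", "body": {"motion": [[85, [0, 0, 0.25], [0, 0, 0]], [85, [0, 0, 0.5], [0, 0, 0]], [85, [0, 0, 0.69], [0, 0, 0]], [85, [0, 0, 0.69], [0, 0, 0]]]}}

```text
time_s: 2.35
tool_pos: [0.4685, 0.2621, 0.092]
tcp_rot: [0.05, 0.999, -0.0, -0.001]
ft_force: [0.5, 0.3, -0.0]
opening: 0.998
grasp_force: 0.0
```

{"method": "arm_command", "body": {"motion": [[60, [0, 0, 0], [0, 0, 0]], [55, [0, 0, 0], [0, 0, 0]], [52, [0, 0, 0], [0, 0, 0]], [40, [0, 0, 0], [0, 0, 0]], [40, [0, 0, 0], [0, 0, 0]], [40, [0, 0, 0], [0, 0, 0]], [40, [0, 0, 0], [0, 0, 0]]]}}

```text
time_s: 3.22
tool_pos: [0.4696, 0.262, 0.0935]
tcp_rot: [0.05, 0.999, 0.0, 0.001]
ft_force: [-0.1, 0.2, 6.1]
opening: 0.565
grasp_force: 61.9
```

{"method": "arm_command", "body": {"motion": [[40, [0, 0, -0.1], [0, 0, 0]], [40, [0, 0, -0.3], [0, 0, 0]], [40, [0, 0, -0.5], [0, 0, 0]], [40, [0, 0, -0.7], [0, 0, 0]]]}}

```text
time_s: 3.72
tool_pos: [0.4686, 0.2617, 0.163]
tcp_rot: [0.05, 0.999, -0.0, -0.0]
ft_force: [-0.0, 0.7, -3.7]
opening: 0.559
grasp_force: 62.7
```

{"method": "arm_command", "body": {"motion": [[40, [0, 0, -0.2], [0, 0, 0]], [40, [0, 0, -0.4], [0, 0, 0]], [40, [0, 0, -0.6], [0, 0, 0]], [40, [0, 0, -0.7], [0, 0, 0]], [40, [0, 0, -0.7], [0, 0, 0]]]}}

```text
time_s: 4.35
tool_pos: [0.469, 0.2619, 0.2327]
tcp_rot: [0.05, 0.999, 0.0, 0.0]
ft_force: [0.1, -0.4, -4.5]
opening: 0.56
grasp_force: 62.8
```

```bash
python3 - <<'E'
from h import *
s=state(); print(s["tool_pos"],s["opening"],s["ft_force"])
for n in ["scene","side"]:
    im,d,K,M=grab(n); cv2.imwrite(f"pics/{n}2.png",cv2.cvtColor(im,cv2.COLOR_RGB2BGR)[120:380,120:480])
    P=cloud(d,K,M); hsv=cv2.cvtColor(im,cv2.COLOR_RGB2HSV)
    m=(P[...,0]>.42)&(P[...,0]<.52)&(P[...,1]>.21)&(P[...,1]<.31)&(P[...,2]>.12)&(hsv[...,1]>110)
    q=P[m]; print(n,len(q),np.percentile(q,[1,3,50,97,99],axis=0).round(4))
E
```

```text
[0.46899454 0.26187422 0.23266701] 0.5598380522910651 [ 0.05956697 -0.38614366 -4.48365293]
scene 481 [[0.4618 0.2234 0.1706]
 [0.4682 0.2389 0.1738]
 [0.4871 0.2599 0.2102]
 [0.4947 0.2959 0.2806]
 [0.4961 0.2996 0.3017]]
side 451 [[0.4336 0.2494 0.172 ]
 [0.4441 0.2571 0.1739]
 [0.4535 0.2806 0.2043]
 [0.481  0.2877 0.239 ]
 [0.4841 0.2896 0.4024]]
```

{"method": "arm_command", "body": {"motion": [[40, [-0.1, -0.08, 0], [0, 0, 0]], [40, [-0.3, -0.24, 0], [0, 0, 0]], [40, [-0.55, -0.44, 0], [0, 0, 0]], [40, [-0.785, -0.625, 0], [0, 0, 0]]]}}

```text
time_s: 4.95
tool_pos: [0.5418, 0.1903, 0.2316]
tcp_rot: [0.05, 0.999, -0.0, -0.0]
ft_force: [0.4, -0.2, -3.3]
opening: 0.557
grasp_force: 62.7
```

{"method": "arm_command", "body": {"motion": [[40, [-0.2, -0.16, 0], [0, 0, 0]], [40, [-0.4, -0.32, 0], [0, 0, 0]], [40, [-0.6, -0.48, 0], [0, 0, 0]], [40, [-0.74, -0.59, 0], [0, 0, 0]], [40, [-0.785, -0.625, 0], [0, 0, 0]], [40, [-0.785, -0.625, 0], [0, 0, 0]], [40, [-0.785, -0.625, 0.15], [0, 0, 0]], [40, [-0.785, -0.625, 0.3], [0, 0, 0]], [40, [-0.785, -0.625, 0.3], [0, 0, 0]], [40, [-0.785, -0.625, 0.3], [0, 0, 0]]]}}

```text
time_s: 6.2
tool_pos: [0.6126, 0.1219, 0.2023]
tcp_rot: [0.05, 0.999, 0.0, 0.0]
ft_force: [-0.7, -0.4, -4.8]
opening: 0.559
grasp_force: 62.7
```

```bash
python3 - <<'E'
from h import *
s=state(); print(s["tool_pos"],s["opening"],s["ft_force"])
im,d,K,M=grab("scene"); a=im[150:290,130:370]
im,d,K,M=grab("side"); b=im[110:260,180:380]
a=cv2.resize(a,(600,350)); b=cv2.resize(b,(600,450))[:250]
cv2.imwrite("pics/over.png",cv2.cvtColor(np.vstack([a,b]),cv2.COLOR_RGB2BGR))
E
```

```text
[0.6126114  0.12191227 0.2023068 ] 0.5586298068753277 [-0.70500598 -0.37083714 -4.84196989]
```

View pics/over.png

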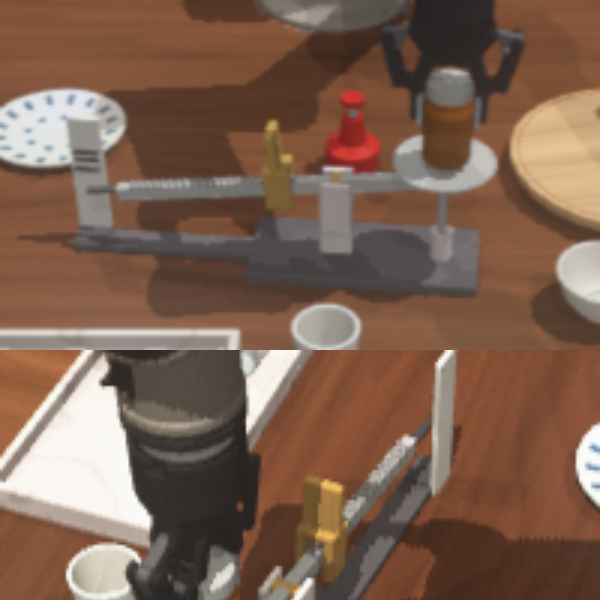

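The picture shows the jar held centred above the pan (445,160), and the poise at (275,190) in the upper half with the pointer low at the index plate. I'll lower the jar gently.

{"method": "arm_command", "body": {"motion": [[40, [0, 0, 0.03], [0, 0, 0]], [40, [0, 0, 0.06], [0, 0, 0]], [40, [0, 0, 0.09], [0, 0, 0]], [40, [0, 0, 0.12], [0, 0, 0]], [40, [0, 0, 0.15], [0, 0, 0]], [40, [0, 0, 0.18], [0, 0, 0]], [40, [0, 0, 0.21], [0, 0, 0]], [40, [0, 0, 0.24], [0, 0, 0]], [40, [0, 0, 0.26], [0, 0, 0]], [40, [0, 0, 0.28], [0, 0, 0]], [40, [0, 0, 0.28], [0, 0, 0]]]}}

```text
time_s: 7.68
tool_pos: [0.6126, 0.1216, 0.1742]
tcp_rot: [0.05, 0.999, -0.0, -0.0]
ft_force: [0.7, 0.5, -1.9]
opening: 0.559
grasp_force: 62.9
```

```bash
python3 - <<'E'
from h import *
s=state(); print(s["tool_pos"],s["ft_force"])
for n in ["scene","side"]:
    im,d,K,M=grab(n); P=cloud(d,K,M)
    c=np.array([.6125,.122]); r=np.hypot(P[...,0]-c[0],P[...,1]-c[1]); m=(r<.05)&(r>.034)&(P[...,2]>.09)&(P[...,2]<.14)
    print(n,m.sum(),np.percentile(P[m][:,2],[10,30,50,70,90]).round(4))
E
```

```text
[0.61261409 0.12159966 0.17418475] [ 0.72025326  0.4948278  -1.85745559]
scene 312 [0.1087 0.1101 0.111  0.112  0.1133]
side 497 [0.1099 0.111  0.1119 0.1128 0.114 ]
```

{"method": "arm_command", "body": {"motion": [[40, [0, 0, 0.02], [0, 0, 0]], [40, [0, 0, 0.04], [0, 0, 0]], [40, [0, 0, 0.05], [0, 0, 0]], [40, [0, 0, 0.05], [0, 0, 0]], [40, [0, 0, 0.05], [0, 0, 0]]]}}

```text
time_s: 8.4
tool_pos: [0.6126, 0.1217, 0.1693]
tcp_rot: [0.05, 0.999, 0.0, 0.0]
ft_force: [-0.2, -0.6, -2.3]
opening: 0.562
grasp_force: 62.9
```

{"method": "arm_command", "body": {"motion": [[40, [0, 0, 0.01], [0, 0, 0]], [40, [0, 0, 0.01], [0, 0, 0]], [40, [0, 0, 0.01], [0, 0, 0]]]}}

```text
time_s: 8.78
tool_pos: [0.6126, 0.1217, 0.1683]
tcp_rot: [0.05, 0.999, 0.0, 0.0]
ft_force: [0.6, -1.4, -2.1]
opening: 0.556
grasp_force: 62.9
```

{"method": "arm_command", "body": {"motion": [[40, [0, 0, 0.01], [0, 0, 0]], [40, [0, 0, 0.01], [0, 0, 0]], [40, [0, 0, 0.01], [0, 0, 0]]]}}

```text
time_s: 9.15
tool_pos: [0.6127, 0.1217, 0.1675]
tcp_rot: [0.05, 0.999, 0.0, 0.0]
ft_force: [-0.9, -0.6, -0.0]
opening: 0.561
grasp_force: 63.1
```

{"method": "arm_command", "body": {"motion": [[55, [0, 0, 0], [0, 0, 0]], [58, [0, 0, 0], [0, 0, 0]], [62, [0, 0, 0], [0, 0, 0]], [70, [0, 0, 0], [0, 0, 0]], [85, [0, 0, 0], [0, 0, 0]], [85, [0, 0, 0], [0, 0, 0]], [85, [0, 0, -0.1], [0, 0, 0]], [85, [0, 0, -0.3], [0, 0, 0]], [85, [0, 0, -0.6], [0, 0, 0]], [85, [0, 0, -0.9], [0, 0, 0]], [85, [0, 0, -0.9], [0, 0, 0]]]}}

```text
time_s: 10.52
tool_pos: [0.6138, 0.1219, 0.2609]
tcp_rot: [0.05, 0.999, 0.0, 0.003]
ft_force: [-0.1, -0.4, 0.3]
opening: 0.998
grasp_force: 0.0
```

```bash
python3 - <<'E'
from h import *
s=state(); print(s["tool_pos"],s["ft_force"],s["opening"])
o=[]
for n in ["scene","side"]:
    im,d,K,M=grab(n); P=cloud(d,K,M); np.savez(n+"3.npz",im=im,d=d,K=K,M=M)
    o.append(cv2.resize(im[170:270,140:350],(630,300)) if n=="scene" else cv2.resize(im[90:220,230:390],(369,300)))
    hsv=cv2.cvtColor(im,cv2.COLOR_RGB2HSV)
    m=(P[...,2]>.085)&(abs(P[...,0]-.6)<.05)&(P[...,1]>-.12)&(P[...,1]<0)&(hsv[...,0]>12)&(hsv[...,0]<34)&(hsv[...,1]>90)
    q=P[m]
    for a in np.arange(.085,.17,.008):
        t=q[(q[:,2]>=a)&(q[:,2]<a+.008)]
        if len(t)>3: print(n,round(a,3),len(t),"x",t[:,0].min().round(4),t[:,0].max().round(4),"y",np.percentile(t[:,1],[3,50,97]).round(4))
    m=(hsv[...,1]<70)&(np.hypot(P[...,0]-.6125,P[...,1]-.122)<.035)&(P[...,2]>.185)&(P[...,2]<.21)
    q=P[m]; print("cap",len(q),q.min(0).round(4),q.max(0).round(4))
o[1]=np.hstack([o[1],np.zeros((300,261,3),np.uint8)])
cv2.imwrite("pics/placed.png",cv2.cvtColor(np.vstack(o),cv2.COLOR_RGB2BGR))
E
```

```text
[0.61379192 0.12185325 0.26085962] [-0.13888601 -0.38113344  0.31110382] 0.9977639251082128
scene 0.085 16 x 0.6065 0.613 y [-0.0552 -0.0447 -0.0346]
scene 0.093 34 x 0.5996 0.6153 y [-0.0613 -0.0497 -0.0332]
scene 0.101 26 x 0.6061 0.6183 y [-0.0582 -0.0457 -0.0355]
scene 0.109 30 x 0.5866 0.6148 y [-0.0583 -0.0456 -0.0288]
scene 0.117 30 x 0.594 0.6166 y [-0.0578 -0.0464 -0.03  ]
scene 0.125 55 x 0.5787 0.6157 y [-0.055  -0.0376 -0.0282]
scene 0.133 33 x 0.5808 0.6144 y [-0.055  -0.0474 -0.0321]
scene 0.141 11 x 0.5989 0.6173 y [-0.0445 -0.0398 -0.0357]
scene 0.149 15 x 0.5867 0.6165 y [-0.0444 -0.0394 -0.033 ]
scene 0.157 13 x 0.59 0.6156 y [-0.0442 -0.0394 -0.0333]
scene 0.165 19 x 0.5888 0.6167 y [-0.0416 -0.0364 -0.0323]
cap 186 [0.5885 0.1007 0.1851] [0.6372 0.1442 0.1971]
side 0.085 8 x 0.5799 0.5883 y [-0.0503 -0.0351 -0.0304]
side 0.093 20 x 0.5786 0.6147 y [-0.056  -0.0368 -0.0286]
side 0.101 25 x 0.5779 0.614 y [-0.0546 -0.0348 -0.0294]
side 0.109 31 x 0.578 0.6123 y [-0.0498 -0.0333 -0.0277]
side 0.117 23 x 0.5783 0.6123 y [-0.052  -0.031  -0.0281]
side 0.125 63 x 0.5792 0.6143 y [-0.0481 -0.031  -0.0254]
side 0.133 51 x 0.5791 0.6129 y [-0.0508 -0.0365 -0.0287]
side 0.141 27 x 0.5792 0.611 y [-0.04   -0.0358 -0.0331]
side 0.149 34 x 0.5792 0.6144 y [-0.0391 -0.0351 -0.0313]
side 0.157 27 x 0.581 0.6127 y [-0.0386 -0.034  -0.0305]
side 0.165 40 x 0.5793 0.6129 y [-0.0378 -0.0336 -0.0306]
cap 313 [0.5908 0.1022 0.1851] [0.6341 0.146  0.1982]
```

View pics/placed.png

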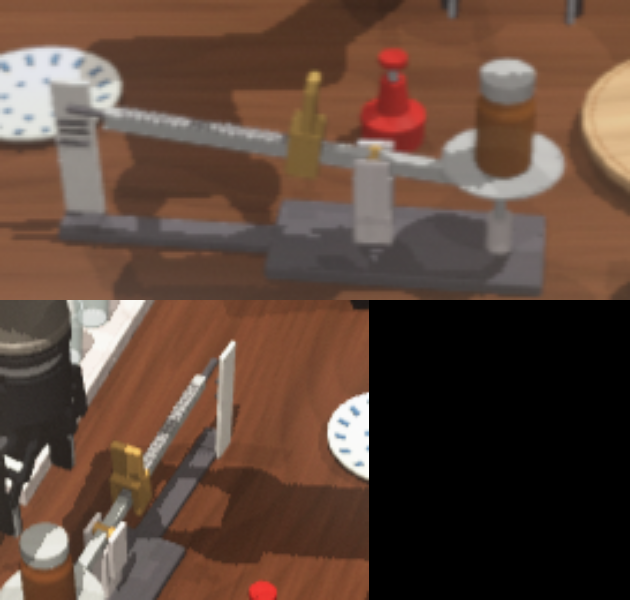

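The jar stands centred on the pan. The pointer is at its upper stop, and the poise tab is at (313,100) in the upper half. Next I'll shut the fingers, turn them 90° and move over to the tab.

{"method": "arm_command", "body": {"motion": [[85, [0, -0.3, -0.1], [0, 0, 0]], [60, [0, -0.65, -0.1], [0, 0, 0]], [20, [0, -1, -0.1], [0, 0, 0.1]], [0, [0.02, -1, -0.1], [0, 0, 0.2]], [0, [0.02, -1, -0.1], [0, 0, 0.3]], [0, [0.02, -1, -0.1], [0, 0, 0.4]], [0, [0.02, -1, -0.1], [0, 0, 0.5]], [0, [0.02, -1, -0.1], [0, 0, 0.6]], [0, [0.02, -1, -0.1], [0, 0, 0.7]], [0, [0.02, -1, -0.1], [0, 0, 0.8]], [0, [0.02, -1, -0.1], [0, 0, 0.9]], [0, [0.02, -1, -0.1], [0, 0, 1]]]}}

```text
time_s: 12.12
tool_pos: [0.6, 0.0225, 0.2658]
tcp_rot: [0.744, 0.669, -0.001, -0.001]
ft_force: [-0.2, 0.6, 0.0]
opening: 0.001
grasp_force: 0.0
```

{"method": "arm_command", "body": {"motion": [[0, [-0.1, 0, 0.1], [0, 0, 0]], [0, [-0.15, 0, 0.4], [0, 0, 0]], [0, [-0.15, 0, 0.5], [0, 0, 0]], [0, [-0.15, 0, 0.5], [0, 0, 0]]]}}

```text
time_s: 12.62
tool_pos: [0.5986, 0.0073, 0.2162]
tcp_rot: [0.741, 0.671, -0.001, -0.001]
ft_force: [0.7, 0.8, 0.9]
opening: 0.002
grasp_force: 0.0
```

```bash
python3 - <<'E'
from h import *
s=state(); print(s["tool_pos"],s["tcp_rot"],s["ft_force"],s["joint_pos"])
t=s["tool_pos"]
o=[]
for n in ["scene","side"]:
    im,d,K,M=grab(n); P=cloud(d,K,M)
    o.append(cv2.resize(im[150:250,200:350],(600,400)) if n=="scene" else cv2.resize(im[110:220,220:385],(600,400))[:,:])
    m=(abs(P[...,0]-t[0])<.05)&(abs(P[...,1]-t[1])<.05)&(P[...,2]>.15)&(P[...,1]>-.026)
    q=P[m]
    for a in np.arange(.15,.27,.01):
        u=q[(q[:,2]>=a)&(q[:,2]<a+.01)]
        if len(u)>2: print(n,round(a,3),len(u),"x",u[:,0].min().round(4),u[:,0].max().round(4),"y",np.percentile(u[:,1],[3,50,97]).round(4))
cv2.imwrite("pics/f.png",cv2.cvtColor(np.vstack(o)[::1],cv2.COLOR_RGB2BGR)[:600])
E
```

```text
[0.59858001 0.0073196  0.21623775] [ 0.74141573  0.67104494 -0.00074258 -0.00092463] [0.7016927  0.79029885 0.8874539 ] [-1.15796476e-01  5.09838141e-01  1.37067763e+00  1.06341046e-04
  1.26344652e+00 -1.62682620e-02]
scene 0.19 20 x 0.5964 0.6121 y [-0.0022  0.0089  0.0185]
scene 0.2 31 x 0.5919 0.6147 y [-0.002   0.0102  0.0198]
scene 0.21 37 x 0.5918 0.6144 y [-0.0019  0.0079  0.0198]
scene 0.22 23 x 0.5954 0.6149 y [-0.0018  0.0078  0.0198]
scene 0.23 10 x 0.591 0.632 y [0.0037 0.0188 0.0222]
scene 0.24 28 x 0.6037 0.6393 y [-0.0057  0.0083  0.0199]
scene 0.25 29 x 0.5832 0.6476 y [-0.0057  0.011   0.025 ]
scene 0.26 35 x 0.5831 0.6485 y [-0.0083  0.0156  0.0269]
scene 0.27 34 x 0.5888 0.6468 y [-0.0081  0.0176  0.0246]
side 0.19 11 x 0.5946 0.6125 y [0.0139 0.0166 0.0203]
side 0.2 43 x 0.5871 0.615 y [0.0056 0.0169 0.0215]
side 0.21 47 x 0.5859 0.6142 y [0.0053 0.0158 0.0206]
side 0.22 35 x 0.5865 0.6141 y [0.007  0.0172 0.0207]
side 0.23 50 x 0.577 0.6303 y [0.0126 0.0193 0.023 ]
side 0.24 136 x 0.5656 0.6417 y [-0.0018  0.0181  0.0244]
side 0.25 101 x 0.558 0.6461 y [-0.0012  0.0182  0.0252]
side 0.26 124 x 0.5501 0.6472 y [0.0038 0.0212 0.0266]
side 0.27 122 x 0.55 0.6485 y [0.0075 0.0217 0.0274]
```

{"method": "arm_command", "body": {"motion": [[0, [0, 0, 0.25], [0, 0, 0]], [0, [0, 0, 0.5], [0, 0, 0]], [0, [-0.1, 0, 0.5], [0, 0, 0]], [0, [-0.18, 0, 0.5], [0, 0, 0]], [0, [-0.21, 0, 0.5], [0, 0, 0]], [0, [-0.24, 0, 0.5], [0, 0, 0]], [0, [-0.27, 0, 0.5], [0, 0, 0]], [0, [-0.3, 0, 0.5], [0, 0, 0]], [0, [-0.32, 0, 0.5], [0, 0, 0]], [0, [-0.34, 0, 0.5], [0, 0, 0]]]}}

```text
time_s: 13.98
tool_pos: [0.5955, -0.0251, 0.1666]
tcp_rot: [0.742, 0.671, 0.001, -0.001]
ft_force: [1.3, 7.4, -5.1]
opening: 0.004
grasp_force: 3.4
```

{"method": "arm_command", "body": {"motion": [[0, [-0.03, 0, 0], [0, 0, 0]], [0, [-0.06, 0, 0], [0, 0, 0]], [0, [-0.09, 0, 0], [0, 0, 0]], [0, [-0.12, 0, 0], [0, 0, 0]]]}}

```text
time_s: 14.48
tool_pos: [0.5944, -0.0385, 0.1675]
tcp_rot: [0.742, 0.671, 0.0, 0.0]
ft_force: [1.6, 3.6, -1.3]
opening: 0.004
grasp_force: 1.6
```

```bash
cat > look.py <<'E'
from h import *
def look(name=None):
    s=state(); print("t",s["time_s"],s["tool_pos"].round(4),s["ft_force"].round(2)); o=[]
    u=np.array([.1,.995]); F=np.array([.6015,.0125])
    for n in ["scene","side"]:
        im,d,K,M=grab(n); P=cloud(d,K,M); hsv=cv2.cvtColor(im,cv2.COLOR_RGB2HSV)
        o.append(cv2.resize(im[170:270,140:350],(630,300)) if n=="scene" else cv2.resize(im[90:220,230:390],(369,300)))
        S=-((P[...,0]-F[0])*u[0]+(P[...,1]-F[1])*u[1]); L=(P[...,0]-F[0])*u[1]-(P[...,1]-F[1])*u[0]
        br=(hsv[...,0]>12)&(hsv[...,0]<34)&(hsv[...,1]>90)&(abs(L)<.022)&(S>.03)&(S<.24)&(P[...,2]>.07)
        q=S[br]; z=P[...,2][br]; print(n,"brass",len(q),np.percentile(q,[2,50,98]).round(4),"ztop",np.percentile(z,98).round(4))
        t=z>np.percentile(z,98)-.015; print("   tab upper S",np.percentile(q[t],[5,50,95]).round(4))
        # beam slope on top/axis from long arm points
        b=(hsv[...,1]<70)&(abs(L)<.008)&(S>.12)&(S<.215)&(P[...,2]>.06)&(P[...,2]<.15)
        for a in (.13,.16,.19,.205):
            k=b&(abs(S-a)<.006)
            if k.sum()>3: print("   beam z@",a,np.percentile(P[...,2][k],85).round(4),k.sum())
        k=(hsv[...,1]<90)&(abs(L)<.006)&(S>.235)&(S<.262)&(P[...,2]>.06)&(P[...,2]<.15)
        if k.sum()>1: print("   pointer",k.sum(),np.median(P[...,2][k]).round(4))
    if name:
        o[1]=np.hstack([o[1],np.zeros((300,261,3),np.uint8)]); cv2.imwrite(name,cv2.cvtColor(np.vstack(o),cv2.COLOR_RGB2BGR))
E
python3 -c "
from look import *; look('pics/p1.png')"
```

```text
t 14.475 [ 0.5944 -0.0385  0.1675] [ 1.57  3.64 -1.32]
scene brass 271 [0.0578 0.0698 0.0855] ztop 0.1753
   tab upper S [0.0624 0.0667 0.0705]
   beam z@ 0.13 0.1217 35
   beam z@ 0.16 0.1253 37
   beam z@ 0.19 0.1279 35
   beam z@ 0.205 0.1303 35
   pointer 32 0.1288
side brass 184 [0.0565 0.0641 0.0865] ztop 0.1585
   tab upper S [0.0617 0.0662 0.1076]
   beam z@ 0.13 0.1195 11
   beam z@ 0.19 0.1299 27
   beam z@ 0.205 0.1319 25
   pointer 21 0.1288
```

View pics/p1.png

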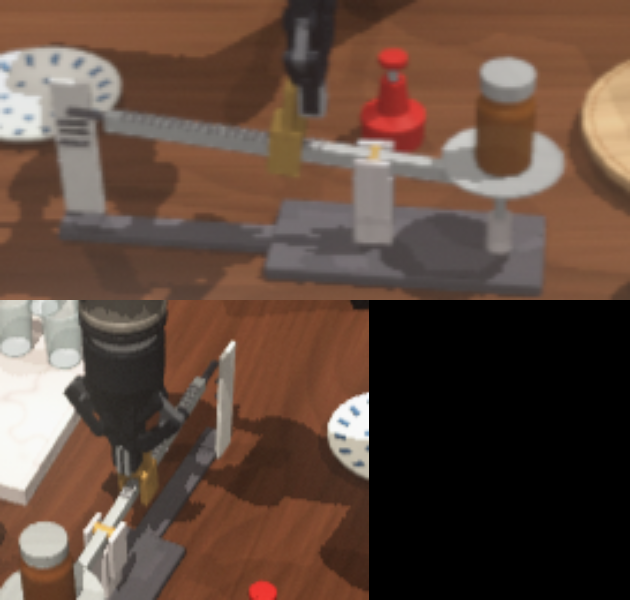

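The picture shows the fingertip behind the tab (300,105), the poise moved outward and the pointer still at its upper stop.

{"method": "arm_command", "body": {"motion": [[0, [-0.025, 0, 0], [0, 0, 0]], [0, [-0.05, 0, 0], [0, 0, 0]], [0, [-0.075, 0, -0.01], [0, 0, 0]], [0, [-0.1, 0, -0.01], [0, 0, 0]], [0, [-0.125, 0, -0.01], [0, 0, 0]], [0, [-0.15, 0, -0.01], [0, 0, 0]], [0, [-0.175, 0, -0.02], [0, 0, 0]], [0, [-0.2, 0, -0.02], [0, 0, 0]], [0, [-0.225, 0, -0.02], [0, 0, 0]], [0, [-0.25, 0, -0.02], [0, 0, 0]]]}}

```text
time_s: 15.82
tool_pos: [0.592, -0.0627, 0.169]
tcp_rot: [0.742, 0.671, 0.001, -0.0]
ft_force: [1.4, 5.0, -3.5]
opening: -0.003
grasp_force: 2.0
```

```bash
python3 -c "
from look import *; look()"
```

```text
t 15.825 [ 0.592  -0.0627  0.169 ] [ 1.35  5.03 -3.51]
scene brass 266 [0.082  0.0944 0.1104] ztop 0.1774
   tab upper S [0.0872 0.0915 0.095 ]
   beam z@ 0.13 0.1219 34
   beam z@ 0.16 0.125 34
   beam z@ 0.19 0.1285 37
   beam z@ 0.205 0.1288 30
   pointer 28 0.1275
side brass 181 [0.0794 0.0884 0.1098] ztop 0.1623
   tab upper S [0.0833 0.0887 0.0925]
   beam z@ 0.13 0.1243 12
   beam z@ 0.16 0.1216 7
   beam z@ 0.205 0.1318 11
   pointer 21 0.1292
```

{"method": "arm_command", "body": {"motion": [[0, [-0.025, 0, 0], [0, 0, 0]], [0, [-0.05, 0, 0], [0, 0, 0]], [0, [-0.075, 0, -0.01], [0, 0, 0]], [0, [-0.1, 0, -0.01], [0, 0, 0]], [0, [-0.125, 0, -0.01], [0, 0, 0]], [0, [-0.15, 0, -0.01], [0, 0, 0]], [0, [-0.165, 0, -0.02], [0, 0, 0]]]}}

```text
time_s: 16.8
tool_pos: [0.5901, -0.079, 0.1708]
tcp_rot: [0.742, 0.671, 0.0, -0.001]
ft_force: [1.0, 2.5, -2.9]
opening: -0.0
grasp_force: 1.1
```

{"method": "arm_command", "body": {"motion": [[0, [0.05, 0, 0], [0, 0, 0]], [0, [0.15, 0, 0], [0, 0, 0]], [0, [0.25, 0, 0], [0, 0, 0]], [0, [0.25, 0, 0], [0, 0, 0]], [0, [0.25, 0, 0], [0, 0, 0]], [0, [0.25, 0, 0], [0, 0, 0]], [0, [0.25, 0, 0], [0, 0, 0]], [0, [0.25, 0, 0], [0, 0, 0]]]}}

```text
time_s: 17.8
tool_pos: [0.5928, -0.0549, 0.1713]
tcp_rot: [0.742, 0.671, 0.0, 0.0]
ft_force: [-0.9, 0.3, 0.7]
opening: -0.003
grasp_force: 0.0
```

```bash
python3 -c "
from look import *; look()"
```

```text
t 17.8 [ 0.5928 -0.0549  0.1713] [-0.94  0.27  0.67]
scene brass 314 [0.0963 0.1072 0.1253] ztop 0.182
   tab upper S [0.1001 0.104  0.1093]
   beam z@ 0.13 0.1235 22
   beam z@ 0.16 0.1274 32
   beam z@ 0.19 0.1315 31
   beam z@ 0.205 0.1323 32
   pointer 28 0.1319
side brass 157 [0.0947 0.104  0.1259] ztop 0.182
   tab upper S [0.0995 0.1039 0.1096]
   beam z@ 0.16 0.1171 6
   beam z@ 0.19 0.1344 4
   beam z@ 0.205 0.1351 17
   pointer 22 0.1321
```

{"method": "arm_command", "body": {"motion": [[0, [-0.1, 0, 0], [0, 0, 0]], [0, [-0.2, 0, 0], [0, 0, 0]], [0, [-0.23, 0, 0], [0, 0, 0]], [0, [-0.255, 0, 0], [0, 0, 0]], [0, [-0.28, 0, 0], [0, 0, 0]], [0, [-0.305, 0, 0], [0, 0, 0]], [0, [-0.33, 0, 0], [0, 0, 0]], [0, [-0.355, 0, 0], [0, 0, 0]], [0, [-0.38, 0, 0], [0, 0, 0]], [0, [-0.405, 0, 0], [0, 0, 0]]]}}

```text
time_s: 19.15
tool_pos: [0.5887, -0.0945, 0.1711]
tcp_rot: [0.742, 0.671, 0.001, -0.001]
ft_force: [2.5, 7.6, -4.2]
opening: -0.001
grasp_force: 3.7
```

```bash
python3 -c "
from look import *; look()"
```

```text
t 19.15 [ 0.5887 -0.0945  0.1711] [ 2.48  7.58 -4.17]
scene brass 269 [0.1135 0.1252 0.1408] ztop 0.179
   tab upper S [0.1191 0.1223 0.1276]
   beam z@ 0.16 0.1252 34
   beam z@ 0.19 0.1264 34
   beam z@ 0.205 0.1294 33
   pointer 29 0.1268
side brass 174 [0.1115 0.1199 0.1404] ztop 0.1622
   tab upper S [0.1178 0.121  0.1269]
   beam z@ 0.16 0.1251 9
   beam z@ 0.19 0.1257 11
   beam z@ 0.205 0.1204 6
   pointer 14 0.1267
```

{"method": "arm_command", "body": {"motion": [[0, [-0.02, 0, -0.01], [0, 0, 0]], [0, [-0.04, 0, -0.01], [0, 0, 0]], [0, [-0.06, 0, -0.01], [0, 0, 0]], [0, [-0.08, 0, -0.01], [0, 0, 0]], [0, [-0.09, 0, -0.01], [0, 0, 0]]]}}

```text
time_s: 19.88
tool_pos: [0.5879, -0.1037, 0.1721]
tcp_rot: [0.742, 0.671, 0.0, -0.0]
ft_force: [2.7, 4.1, -2.5]
opening: -0.001
grasp_force: 1.9
```

{"method": "arm_command", "body": {"motion": [[0, [0.05, 0, 0], [0, 0, 0]], [0, [0.15, 0, 0], [0, 0, 0]], [0, [0.25, 0, 0], [0, 0, 0]], [0, [0.25, 0, 0], [0, 0, 0]], [0, [0.25, 0, 0], [0, 0, 0]], [0, [0.25, 0, 0], [0, 0, 0]], [0, [0.25, 0, 0], [0, 0, 0]], [0, [0.25, 0, 0], [0, 0, 0]]]}}

```text
time_s: 20.88
tool_pos: [0.5903, -0.0793, 0.1723]
tcp_rot: [0.742, 0.671, 0.0, -0.0]
ft_force: [0.1, 0.5, 0.3]
opening: -0.002
grasp_force: 0.0
```

```bash
python3 -c "
from look import *; look()"
```

```text
t 20.875 [ 0.5903 -0.0793  0.1723] [0.07 0.47 0.28]
scene brass 322 [0.1219 0.1324 0.1488] ztop 0.1775
   tab upper S [0.1271 0.1308 0.1374]
   beam z@ 0.16 0.1195 28
   beam z@ 0.19 0.1211 31
   beam z@ 0.205 0.1215 35
   pointer 27 0.1185
side brass 175 [0.118  0.1293 0.1491] ztop 0.1797
   tab upper S [0.0977 0.1311 0.135 ]
   beam z@ 0.13 0.1175 16
   beam z@ 0.19 0.1181 8
   beam z@ 0.205 0.1152 8
   pointer 21 0.1212
```

{"method": "arm_command", "body": {"motion": [[0, [-0.1, 0, 0], [0, 0, 0]], [0, [-0.18, 0, 0], [0, 0, 0]], [0, [-0.2, 0, 0], [0, 0, 0]], [0, [-0.22, 0, 0], [0, 0, 0]], [0, [-0.24, 0, 0], [0, 0, 0]], [0, [-0.26, 0, 0], [0, 0, 0]], [0, [-0.28, 0, 0], [0, 0, 0]], [0, [-0.3, 0, 0], [0, 0, 0]], [0, [-0.32, 0, 0], [0, 0, 0]], [0, [-0.33, 0, 0], [0, 0, 0]]]}}

```text
time_s: 22.22
tool_pos: [0.587, -0.1124, 0.1725]
tcp_rot: [0.742, 0.671, -0.0, 0.0]
ft_force: [-1.0, 0.3, 0.3]
opening: 0.001
grasp_force: 0.0
```

```bash
python3 -c "
from look import *; look()"
```

```text
t 22.225 [ 0.587  -0.1124  0.1725] [-0.95  0.26  0.35]
scene brass 289 [0.1295 0.1415 0.1589] ztop 0.1766
   tab upper S [0.1372 0.1408 0.1448]
   beam z@ 0.13 0.1161 25
   beam z@ 0.16 0.1183 10
   beam z@ 0.19 0.1195 36
   beam z@ 0.205 0.12 38
   pointer 31 0.1154
side brass 203 [0.1289 0.136  0.1555] ztop 0.164
   tab upper S [0.1352 0.1384 0.1414]
   beam z@ 0.13 0.1171 26
   beam z@ 0.19 0.1201 22
   beam z@ 0.205 0.1193 20
   pointer 6 0.1134
```

{"method": "arm_command", "body": {"motion": [[0, [0.05, 0, 0], [0, 0, 0]], [0, [0.15, 0, 0], [0, 0, 0]], [0, [0.25, 0, 0], [0, 0, 0]], [0, [0.25, 0, 0], [0, 0, 0]], [0, [0.25, 0, 0], [0, 0, 0]], [0, [0.25, 0, 0], [0, 0, 0]], [0, [0.25, 0, 0], [0, 0, 0]], [0, [0.25, 0, 0], [0, 0, 0]]]}}

```text
time_s: 23.32
tool_pos: [0.5895, -0.0872, 0.1723]
tcp_rot: [0.742, 0.671, 0.0, -0.0]
ft_force: [-0.1, 0.3, -0.3]
opening: 0.003
grasp_force: 0.0
```

```bash
python3 -c "
from look import *; look()
im,d,K,M=grab('scene'); cv2.imwrite('pics/ptr.png',cv2.cvtColor(cv2.resize(im[185:255,140:270],(780,420),interpolation=cv2.INTER_CUBIC),cv2.COLOR_RGB2BGR))"
```

```text
t 23.325 [ 0.5895 -0.0872  0.1723] [-0.1   0.33 -0.28]
scene brass 324 [0.1304 0.1411 0.1579] ztop 0.1745
   tab upper S [0.1372 0.1401 0.1457]
   beam z@ 0.13 0.1115 20
   beam z@ 0.16 0.1163 9
   beam z@ 0.19 0.1137 34
   beam z@ 0.205 0.115 32
   pointer 28 0.1108
side brass 181 [0.1109 0.1375 0.1555] ztop 0.1773
   tab upper S [0.1061 0.1402 0.1451]
   beam z@ 0.13 0.1134 20
   beam z@ 0.19 0.1153 21
   beam z@ 0.205 0.1136 13
   pointer 16 0.113
```

View pics/ptr.png

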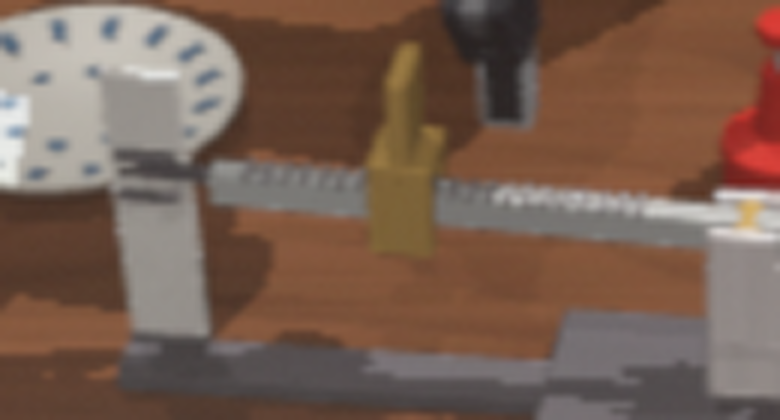

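The pointer (165,168) sits about 10 mm above the mark by depth, so one more notch is needed.

{"method": "arm_command", "body": {"motion": [[0, [-0.1, 0, 0], [0, 0, 0]], [0, [-0.19, 0, 0], [0, 0, 0]], [0, [-0.21, 0, 0], [0, 0, 0]], [0, [-0.23, 0, 0], [0, 0, 0]], [0, [-0.25, 0, 0], [0, 0, 0]], [0, [-0.27, 0, 0], [0, 0, 0]], [0, [-0.29, 0, 0], [0, 0, 0]], [0, [-0.31, 0, 0], [0, 0, 0]], [0, [-0.325, 0, 0], [0, 0, 0]], [0, [-0.335, 0, 0], [0, 0, 0]]]}}

```text
time_s: 24.72
tool_pos: [0.5861, -0.1208, 0.1724]
tcp_rot: [0.742, 0.671, -0.0, 0.0]
ft_force: [0.5, -0.6, -0.1]
opening: -0.001
grasp_force: 0.0
```

```bash
python3 -c "
from look import *; look()"
```

```text
t 24.725 [ 0.5861 -0.1208  0.1724] [ 0.53 -0.63 -0.1 ]
scene brass 291 [0.1365 0.1485 0.1642] ztop 0.1722
   tab upper S [0.145  0.1489 0.1525]
   beam z@ 0.13 0.1126 38
   beam z@ 0.19 0.1126 35
   beam z@ 0.205 0.1141 34
   pointer 32 0.1091
side brass 222 [0.1348 0.1433 0.1608] ztop 0.1649
   tab upper S [0.1448 0.1477 0.1514]
   beam z@ 0.13 0.1151 27
   beam z@ 0.19 0.1157 11
   beam z@ 0.205 0.1157 23
   pointer 21 0.1099
```

{"method": "arm_command", "body": {"motion": [[0, [0.05, 0, 0], [0, 0, 0]], [0, [0.15, 0, 0], [0, 0, 0]], [0, [0.3, 0, 0], [0, 0, 0]], [0, [0.35, 0, 0], [0, 0, 0]], [0, [0.35, 0, 0], [0, 0, 0]], [0, [0.35, 0, 0], [0, 0, 0]], [0, [0.35, 0, 0], [0, 0, 0]], [0, [0.35, 0, 0], [0, 0, 0]], [0, [0.35, 0, 0], [0, 0, 0]], [0, [0.35, 0, 0], [0, 0, 0]], [0, [0.35, 0, 0], [0, 0, 0]], [0, [0.35, 0, 0], [0, 0, 0]]]}}

```text
time_s: 26.32
tool_pos: [0.5897, -0.0855, 0.1723]
tcp_rot: [0.742, 0.671, 0.0, -0.0]
ft_force: [-0.3, 0.4, 0.2]
opening: 0.003
grasp_force: 0.0
```

```bash
python3 -c "
from look import *; look()
im,d,K,M=grab('scene'); a=cv2.resize(im[185:255,140:270],(780,420),interpolation=cv2.INTER_CUBIC)
im,d,K,M=grab('side'); b=cv2.resize(im[100:165,300:345],(405,585),interpolation=cv2.INTER_CUBIC)
cv2.imwrite('pics/ptr2.png',cv2.cvtColor(np.hstack([a[:,:390],b[60:480]]),cv2.COLOR_RGB2BGR))"
```

```text
t 26.325 [ 0.5897 -0.0855  0.1723] [-0.29  0.44  0.18]
scene brass 324 [0.1391 0.1503 0.166 ] ztop 0.169
   tab upper S [0.1477 0.1505 0.1559]
   beam z@ 0.13 0.108 31
   beam z@ 0.19 0.1067 36
   beam z@ 0.205 0.108 31
   pointer 32 0.1024
side brass 207 [0.1342 0.1468 0.1632] ztop 0.1697
   tab upper S [0.1057 0.15   0.1554]
   beam z@ 0.13 0.1102 23
   beam z@ 0.19 0.1097 10
   beam z@ 0.205 0.1102 20
   pointer 18 0.1022
```

View pics/ptr2.png

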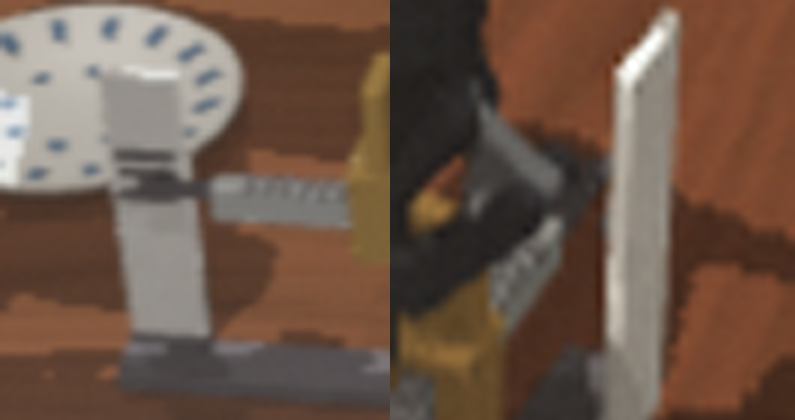

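The pointer (165,185) lies between the bars at y≈155 and 195, and the beam is level. I'll check the mark's height from the bars.

```bash
python3 -c "
from h import *
im,d,K,M=grab('scene'); P=cloud(d,K,M); g=cv2.cvtColor(im,cv2.COLOR_RGB2GRAY)
for c in (161,162,163,165,167):
  print(c,[(r,int(g[r,c]),P[r,c].round(3).tolist()[0],round(float(P[r,c,2]),4)) for r in range(207,222)])
print(state()['time_s'])"
```

```text
161 [(207, 147, 0.56, 0.1186), (208, 145, 0.56, 0.1153), (209, 127, 0.562, 0.1136), (210, 85, 0.56, 0.1094), (211, 89, 0.564, 0.109), (212, 125, 0.562, 0.1041), (213, 84, 0.562, 0.1011), (214, 110, 0.56, 0.0967), (215, 135, 0.555, 0.0899), (216, 101, 0.564, 0.0927), (217, 78, 0.569, 0.0929), (218, 111, 0.563, 0.0855), (219, 134, 0.561, 0.081), (220, 141, 0.562, 0.0784), (221, 146, 0.561, 0.0747)]
162 [(207, 146, 0.566, 0.1222), (208, 144, 0.558, 0.1138), (209, 128, 0.559, 0.1117), (210, 86, 0.564, 0.1118), (211, 85, 0.561, 0.107), (212, 125, 0.562, 0.1041), (213, 84, 0.561, 0.1003), (214, 97, 0.558, 0.095), (215, 119, 0.557, 0.0911), (216, 90, 0.561, 0.0906), (217, 74, 0.564, 0.0897), (218, 103, 0.56, 0.0841), (219, 133, 0.567, 0.0855), (220, 144, 0.558, 0.0757), (221, 146, 0.56, 0.074)]
163 [(207, 146, 0.562, 0.12), (208, 146, 0.561, 0.116), (209, 135, 0.563, 0.1145), (210, 88, 0.565, 0.1122), (211, 80, 0.569, 0.112), (212, 125, 0.56, 0.1026), (213, 85, 0.563, 0.1016), (214, 74, 0.559, 0.0957), (215, 83, 0.57, 0.1), (216, 71, 0.577, 0.1022), (217, 72, 0.561, 0.0878), (218, 101, 0.56
[... 195 characters left out ...]
 0.1099), (211, 82, 0.569, 0.1119), (212, 125, 0.563, 0.1051), (213, 85, 0.563, 0.1021), (214, 65, 0.559, 0.0962), (215, 67, 0.575, 0.104), (216, 67, 0.58, 0.1042), (217, 68, 0.576, 0.0982), (218, 89, 0.566, 0.0881), (219, 131, 0.56, 0.0804), (220, 138, 0.562, 0.0785), (221, 138, 0.559, 0.0735)]
167 [(207, 147, 0.558, 0.1173), (208, 147, 0.56, 0.1154), (209, 142, 0.561, 0.1129), (210, 99, 0.565, 0.1124), (211, 83, 0.565, 0.1092), (212, 114, 0.562, 0.1045), (213, 85, 0.567, 0.1043), (214, 57, 0.567, 0.1014), (215, 63, 0.57, 0.1001), (216, 66, 0.578, 0.1028), (217, 67, 0.579, 0.1006), (218, 87, 0.566, 0.088), (219, 130, 0.56, 0.0805), (220, 137, 0.563, 0.0793), (221, 138, 0.56, 0.0742)]
26.575
```

{"method": "arm_command", "body": {"motion": [[0, [0, 0, -0.2], [0, 0, 0]], [0, [0, 0, -0.5], [0, 0, 0]], [0, [0, 0, -0.9], [0, 0, 0]], [0, [0, 0, -0.9], [0, 0, 0]], [0, [0, 0, -0.9], [0, 0, 0]], [0, [0, 0, -0.9], [0, 0, 0]], [0, [0, 0, -0.9], [0, 0, 0]]]}}

```text
time_s: 27.45
tool_pos: [0.5894, -0.0855, 0.2613]
tcp_rot: [0.742, 0.671, -0.0, -0.001]
ft_force: [0.7, -1.0, 0.4]
opening: -0.001
grasp_force: 0.0
```

```bash
python3 -c "
from look import *; look(); print(order.job_done())"
```

```text
t 27.45 [ 0.5894 -0.0855  0.2613] [ 0.67 -1.    0.38]
scene brass 324 [0.139  0.1501 0.1661] ztop 0.1687
   tab upper S [0.1475 0.1507 0.1559]
   beam z@ 0.13 0.1071 36
   beam z@ 0.19 0.1083 33
   beam z@ 0.205 0.1076 31
   pointer 33 0.1013
side brass 383 [0.1372 0.1482 0.1626] ztop 0.1712
   tab upper S [0.146  0.1494 0.1549]
   beam z@ 0.13 0.1086 24
   beam z@ 0.19 0.1101 10
   beam z@ 0.205 0.1114 20
   pointer 21 0.1036
the job is handed in; nothing more can be done
None
```

I set the tall jar upright in the middle of the pan and pushed the poise to about 150 mm; the free pointer rests about 2 mm above the centre mark, within the 7.5 mm limit, and I handed the job in at about 27 s (no verdict was returned).

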